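# Lay out stripped gearbox parts in their trays

### The arm

A 6-joint arm with a two-finger parallel gripper is mounted at the origin on the work surface. World frame = base frame: x ahead of the robot, y to its left, z up, the work surface at z = 0. Lengths are in mm, angles in degrees, forces in N, time in s.
With the tool pointing down it reaches from about 350 to 775 mm from the base axis. Payload 5.5 kg.
Tool frame: the origin (TCP) lies on the centre line of the jaws, within the pads' length; the fingertips stand 8 mm ahead of it and the grasp point (between the pads) lies 11 mm behind it; z points along the fingers, y is the line along which they close (so a half turn about z gives the same grasp; the last joint's range is limited). The gripper opens to 85 mm and grips with 20 to 120 N. Pads are 22 mm wide; open, the fingers measure 114 mm over their backs; the gripper's body (76 mm by 85 mm) begins 54 mm behind the grasp point. The pads swing forward as they close: fully open they stand 13 mm farther back than shut.
Start: joints at [-81.509, 17.945, 2.641, 74.691, 0, 82.002], TCP at [163.205, -551.394, 239.323] pointing down, gripper open.
Joint ranges: [-158.12, 158.12], [-49.38, 96.58], [-58.88, 72.47], [-126.05, 133.96], [-84.25, 85.87], [-180, 180]. Speed limits (degrees/s): [147.25, 147.25, 180, 180, 180, 180].

### API

Orientations are given as a 3x3 rotation matrix whose columns are the frame's x, y, z axes.
In Python, from workcell import telemetry, vision, ctrl gives the robot as it stands.
- The arm moves only by the tool play_rows, never from a script. Its arguments are lists of equal length, an entry for each row: "offset": the shift along the tool's x, y, z in cm, a list of three; "angular": the turn, a rotation vector about the tool's x, y, z in rad, a list of three; "hand": the finger opening in cm, from 0 to 8.54. A call has exactly 5 rows; each row is the pose to reach, as a shift and turn from the pose commanded when the call began, along the tool's axes at that moment; what a row does not reach only later rows make up. A row lasts 1/10 s, in which the tool goes at most 50 mm and 8.59 degrees, less where a joint would pass 70% of its speed; a pose out of reach is approached as far as the arm can. A call with a gripper value outside its range is refused whole. The fingers move at their own pace and stop on an object; "grip_force" is the grip in N (left out, the last holds). Time passes only in rows, so rows that repeat a pose let the fingers close, or fill a call up. It gives the time, the measured TCP pose, the force, the opening and the grip force at its end, in the units of the state.
- telemetry.state(): the state, without advancing time (a new reading comes with each control period).
- vision.snapshot(name): name is "scene" or "top" or "wrist"; returns a dict with "frame" (384x512x3 uint8, red, green, blue), "camera_matrix" (3x3 intrinsics, pixels), "k1" (the pictures are not rectified: a ray, as slopes to the right and down, at radius r is drawn at 1 + k1 r^2 times it, then the intrinsics apply), "rvec" (rotation vector, rad) and "tvec" (3), from world to camera coordinates, as OpenCV has them. Camera axes: x right, y down, z forward; pixel columns grow to the right and rows downward; lengths in mm; the calibration is good to about 2 mm. A picture is of the moment at which its call begins. There is no depth.
- ctrl.job_done(): hands the job in; it is judged then, once.
The state is a dict: "time": time; "joint_pos": joint angles; "joint_velocities": joint speeds; "tau": joint torques, N m; "eef_pos": TCP position; "orientation": TCP orientation; "force": force on the tool from outside, world axes, zero at the start; "wrist_torque": the same for the moment, N m; "opening": finger opening in mm; "finger_force": force on a finger pad.
Only numpy, scipy, OpenCV 4.12 (cv2) and the standard library are available. Lean on these libraries where they do the work, as an engineer would, in place of code of your own. Each camera call takes 0.05 s, during which the arm holds its last target. There are 200 camera calls.

### The job

Lay out the parts of the stripped gearbox for inspection: stand the square-flanged shaft in the square tray, put the gear wheel in the large round tray and the bearing in the small round tray, each sitting flat on its tray's floor the same way up as it is now, and lay the loose steel plate squarely on top of the pile of identical plates, edges roughly in line. The pile's height differs from time to time. Set each part down before letting go, do not drop it, and leave the jar and the pliers where they are.

Things in the scene. Friction and masses are not known exactly. Their poses are not given: they have to be found in the camera images.
- shaft: Loose steel stub shaft standing on its flange, 0.3 to 0.5 kg. Square flange 58 x 58 mm, 10 mm thick; above it a collar 34 mm in diameter up to z = 22 mm, then an upright round shaft 22 mm in diameter up to z = 70 mm. Origin: centre of the flange's underside; z up, x and y along the flange's sides. Goes in the square tray.
- gear: Loose steel gear wheel lying flat, hub up, 0.24 to 0.42 kg. Toothed disc 60 mm in diameter, 16 mm thick, with a round hub 26 mm in diameter on top up to z = 38 mm. Origin: centre of the underside, z up. Goes in the large round tray.
- bearing: Loose steel ball bearing lying flat, 0.1 to 0.2 kg: round, outer diameter 42 mm, 22 mm high, with a 20 mm bore. Origin: centre of the underside, z up. Goes in the small round tray.
- plate: The single loose steel plate lying flat on the bench, 0.2 to 0.4 kg: 90 mm along its x, 44 mm along its y, 10 mm thick, two dark holes on its top. Origin: centre of the underside, z up. Goes on top of the pile of identical plates.
- square_tray: Fixed grey plastic square tray, 84 x 84 mm outside, 76 x 76 mm inside; its floor is at z = 3 mm and its rim 4 mm thick, top at z = 10 mm. Origin: centre of the underside (on the bench); x and y along its sides.
- large_round_tray: Fixed grey plastic round tray, 88 mm in diameter outside, 80 mm inside; floor at z = 3 mm, rim 4 mm thick with its top at z = 10 mm. Origin: centre of the underside (on the bench).
- small_round_tray: Fixed grey plastic round tray, 68 mm in diameter outside, 60 mm inside; floor at z = 3 mm, rim 4 mm thick with its top at z = 10 mm. Origin: centre of the underside (on the bench).
- pile: Fixed pile of steel plates, 90 mm along its x, 44 mm along its y, like the loose plate. Its top stands 35 to 60 mm above the bench, differently each time, and does not move. The top surface is 60 mm above its origin along z (the origin lies at or up to 25 mm below the bench surface, on the pile's axis); two dark holes on its top.
- jar: Bystander: loose white plastic jar with a red cap, 44 mm in diameter, 60 mm high, standing beyond the parts. Origin: centre of the underside. Leave it.
- pliers: Bystander: loose circlip pliers with red handles lying flat beyond the parts, about 165 mm long, 14 mm high. Origin: at the pivot, on the bench; x points to the tips. Leave them.

How it is judged:
By the outcome, as a careful person would: the job done as asked, in the order asked, and still so for the second after the job is handed in, with the robot touching nothing.
It also fails if it takes over 115 s, if anything falls off the work surface, if the arm or the gripper's body presses on something with over 40 N, if the wrist force passes 120 N, or if a joint passes its speed limit or range.

## Working session

There is one attempt and no reset: what is moved stays moved. The work goes in short steps, Python scripts to look and compute and a tool call to move; the robot and the scene stay as the last step left them, time stands still between calls to the robot, and variables do not carry over. Pictures are saved under pics/ and viewed, at most 14 in all, crops included, and the job is handed in when it is done.

Besides the shell and the picture viewer there is one more tool, called after ">>>" as name(argument=value, ...) on one line, values as JSON. play_rows: Moves the arm, as the interface text tells. Its arguments: {"type":"object","properties":{"offset":{"type":"array"},"angular":{"type":"array"},"hand":{"type":"array"},"grip_force":{"type":"number"}},"required":["offset","angular","hand"]}

```bash
mkdir -p pics; ls; python3 - <<'E'
from workcell import telemetry, vision, ctrl
import cv2,pickle
d={}
for n in("top","scene"):
    s=vision.snapshot(n);d[n]=s
    cv2.imwrite(f"pics/{n}0.png",cv2.resize(s["frame"][:,:,::-1],(800,600),interpolation=cv2.INTER_CUBIC))
    print(n,s["camera_matrix"],s["k1"],s["rvec"],s["tvec"])
pickle.dump(d,open("s0.pkl","wb"))
print(telemetry.state())
E
```

```text
pics
top [[373.19469719   0.         254.47734319]
 [  0.         373.19469719 184.2499994 ]
 [  0.           0.           1.        ]] 0.04064254234443258 [ 2.14707879 -2.13509393  0.15964037] [ 11.0979883  571.54900812 953.52309257]
scene [[360.02353978   0.         254.02739591]
 [  0.         360.02353978 186.15028797]
 [  0.           0.           1.        ]] 0.034867995695379884 [ 0.86521923  2.61638721 -0.9511299 ] [ 462.09547885 -262.7707258  1047.26353871]
{'time': 0.1, 'joint_pos': array([-8.15103205e+01,  1.79869838e+01,  2.58367595e+00,  7.46897576e+01,
        1.70276820e-04,  8.20010414e+01]), 'joint_velocities': array([ 0.08050762, -0.14250882,  0.16319893, -0.0031003 ,  0.04769452,
       -0.00631859]), 'tau': array([ 2.89740696e-03, -4.81724918e+01,  2.99244815e+01,  1.26495064e-02,
       -1.70469657e-04,  9.98799464e-06]), 'eef_pos': array([ 163.1219282 , -550.92428711,  238.49459012]), 'orientation': array([[ 9.58876065e-01,  2.83825009e-01, -2.36857925e-04],
       [ 2.83825016e-01, -9.58874746e-01,  1.60693906e-03],
       [ 2.28972412e-04, -1.60808161e-03, -9.99998681e-01]]), 'force': array([-0.42475659,  1.22909258,  0.45218194]), 'wrist_torque': array([ 0.0372878 , -0.00128601, -0.03165685]), 'finger_force': 0.0, 'opening': 85.38668058381954}
```

View pics/top0.png

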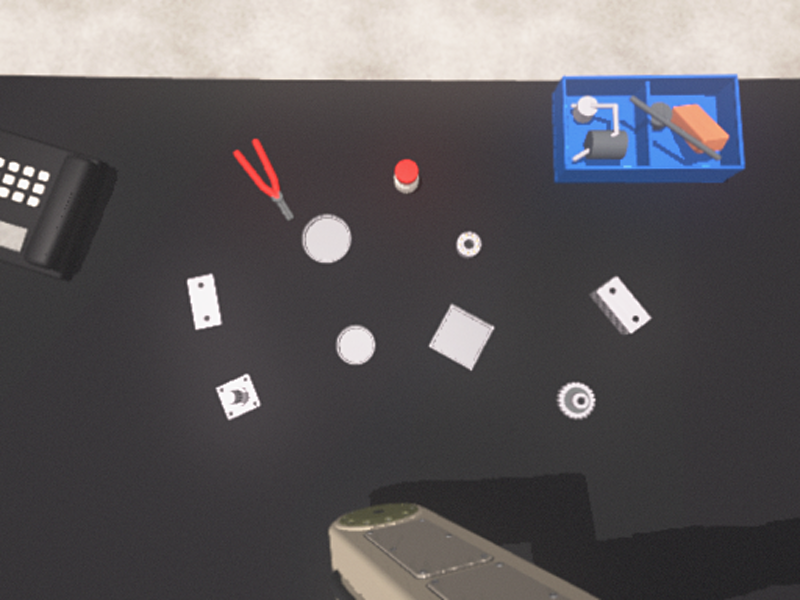

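View pics/scene0.png

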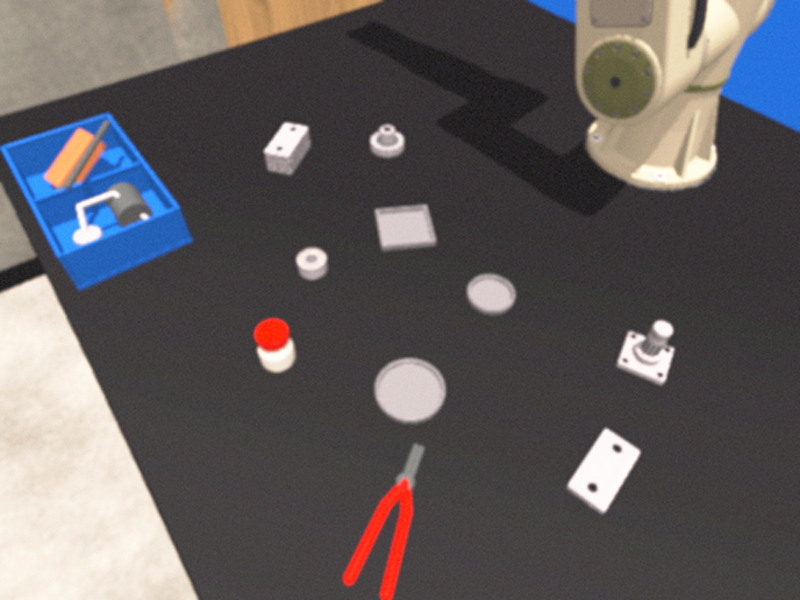

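```bash
cat > h.py <<'E'
import numpy as np,cv2,pickle
from scipy.optimize import least_squares
def proj(s,P):
    R,_=cv2.Rodrigues(np.array(s["rvec"],float)); c=np.atleast_2d(P)@R.T+np.array(s["tvec"])
    a=c[:,:2]/c[:,2:]; a=a*(1+s["k1"]*(a**2).sum(1,keepdims=True)); K=np.array(s["camera_matrix"])
    return a@K[:2,:2].T+K[:2,2]
def unproj(s,uv,z):
    K=np.array(s["camera_matrix"]); R,_=cv2.Rodrigues(np.array(s["rvec"],float)); t=np.array(s["tvec"])
    d=cv2.undistortPoints(np.array(uv,float).reshape(-1,1,2),K,np.array([s["k1"],0,0,0,0.])).reshape(-1,2)
    r=np.c_[d,np.ones(len(d))]@R; c=-R.T@t
    return c+r*((z-c[2])/r[:,2])[:,None]
def cyl(r,z0,z1):
    a=np.arange(0,2*np.pi,.1); return np.vstack([np.c_[r*np.cos(a),r*np.sin(a),0*a+z] for z in(z0,z1)])
def box(x,y,z0,z1): return np.array([[i*x/2,j*y/2,z] for i in(-1,1) for j in(-1,1) for z in(z0,z1)])
M={"shaft":np.vstack([box(58,58,0,10),cyl(17,10,22),cyl(11,22,70)]),"gear":np.vstack([cyl(30,0,16),cyl(13,16,38)]),
"bearing":cyl(21,0,22),"plate":box(90,44,0,10),"square_tray":box(84,84,0,10),"large_round_tray":cyl(44,0,10),"small_round_tray":cyl(34,0,10),"pile":box(90,44,0,1)}
TH=np.arange(0,2*np.pi,np.pi/24); D=np.c_[np.cos(TH),np.sin(TH)]
def sup(p): return (p@D.T).max(0)
def seg(s,uv,thr,up=4,win=60):
    "hull of bright blob about pixel uv, upsampled"
    g=s["frame"].min(2).astype(np.float32); u,v=np.round(uv).astype(int); x0,y0=max(u-win,0),max(v-win,0)
    g=g[y0:v+win,x0:u+win]; g=cv2.resize(g,None,fx=up,fy=up,interpolation=cv2.INTER_CUBIC)
    n,l,st,ce=cv2.connectedComponentsWithStats((g>thr).astype(np.uint8))
    c=((np.array(uv)-[x0,y0])+.5)*up; k=[i for i in range(1,n) if st[i,4]>150*up]; 
    k=min(k,key=lambda i:np.hypot(*(ce[i]-c)))
    p=np.argwhere(l==k)[:,::-1]; return (p+.5)/up-.5+[x0,y0]
def model(name,q):
    P=M[name].copy(); 
    if name=="pile": P[:,2]*=q[3]
    c,s_=np.cos(q[2]),np.sin(q[2]); return P@np.array([[c,s_,0],[-s_,c,0],[0,0,1]])+[q[0],q[1],0]
def fit(name,obs,q0):
    def f(q): return np.concatenate([sup(proj(s,model(name,q)))-h for s,h in obs])
    r=least_squares(f,q0,loss="soft_l1",f_scale=.5,x_scale=[1,1,.02,1][:len(q0)]); return r.x,np.sqrt((f(r.x)**2).mean())
E
cat > loc.py <<'E'
from h import *
d=pickle.load(open("s0.pkl","rb"))
top={"shaft":(238,397),"gear":(576,400),"bearing":(469,244),"plate":(204,301),"square_tray":(462,337),"large_round_tray":(327,239),"small_round_tray":(356,345),"pile":(621,305)}
sc={"shaft":(648,352),"gear":(387,142),"bearing":(312,263),"plate":(604,470),"square_tray":(405,227),"large_round_tray":(410,390),"small_round_tray":(491,293),"pile":(288,147)}
for n in top:
    a=np.array(top[n])*.64; b=np.array(sc[n])*.64
    w=unproj(d["top"],[a],10)[0]
    for thr in(85,110):
      H=[]
      for s,p in((d["top"],a),(d["scene"],b)):
        try:H.append((s,sup(seg(s,p,thr))))
        except Exception as e: print(n,"seg",e)
      for lab,o in(("both",H),("top",H[:1]),("scene",H[1:])):
        best=min((fit(n,o,[w[0],w[1],y]+([45] if n=="pile" else [])) for y in np.radians([0,30,60,90,120,150])),key=lambda t:t[1])
        q,e=best; print(n,thr,lab,np.round([q[0],q[1],np.degrees(q[2])%180,*q[3:]],1),round(e,2))
E
python3 loc.py
```

```text
shaft 85 both [386.6 288.2 116.1] 0.66
shaft 85 top [387.9 288.8  25.9] 0.46
shaft 85 scene [385.3 287.7 116.5] 0.63
shaft 110 both [386.4 288.2 115.3] 0.51
shaft 110 top [387.9 288.8  24.7] 0.24
shaft 110 scene [384.8 287.6  25.5] 0.3
gear 85 both [ 384.8 -290.6   24.9] 0.8
gear 85 top [ 385.2 -290.7   61. ] 0.56
gear 85 scene [ 383.7 -290.7  147.6] 0.94
gear 110 both [ 384.6 -290.9  162.4] 0.45
gear 110 top [ 385.3 -290.9   37.8] 0.23
gear 110 scene [ 382.7 -291.8   30.6] 0.44
bearing 85 both [ 655.5 -110.5   35.3] 0.97
bearing 85 top [ 656.6 -110.6   41. ] 0.51
bearing 85 scene [ 653.9 -110.3   81. ] 1.12
bearing 110 both [ 655.4 -110.7  143.5] 0.66
bearing 110 top [ 656.8 -110.7   56.2] 0.21
bearing 110 scene [ 653.3 -111.3   78. ] 0.61
plate 85 both [550.5 356.1  12.9] 0.65
plate 85 top [551.9 356.3  12.4] 0.46
plate 85 scene [549.8 355.8  13.3] 0.61
plate 110 both [550.3 355.8  13. ] 0.53
plate 110 top [552.1 356.5  12.4] 0.27
plate 110 scene [549.4 355.6  13.3] 0.38
square_tray 85 both [491.1 -97.   62. ] 0.65
square_tray 85 top [492.5 -96.7  62. ] 0.6
square_tray 85 scene [49
[... 354 characters left out ...]
0.48
large_round_tray 110 top [667.5 143.8  28.5] 0.14
large_round_tray 110 scene [664.6 142.8 147.9] 0.25
small_round_tray 85 both [475.8  88.3 132.2] 0.65
small_round_tray 85 top [477.2  88.5 155.4] 0.47
small_round_tray 85 scene [474.4  87.7 172.3] 0.58
small_round_tray 110 both [475.7  87.9  11.7] 0.48
small_round_tray 110 top [477.1  88.3 121.8] 0.18
small_round_tray 110 scene [473.9  87.2 118.2] 0.28
pile 85 both [ 546.3 -368.7   36.5   43.1] 0.37
pile 85 top [ 547.1 -369.8   37.5   40.6] 0.25
pile 85 scene [ 546.4 -366.9   35.5   44. ] 0.21
pile 110 both [ 546.  -370.3   36.6   39.9] 0.65
pile 110 top [ 548.3 -373.8   37.4   28.6] 0.39
pile 110 scene [ 544.9 -370.4   36.8   40.1] 0.23
```

```bash
cat > plan.py <<'E'
import sys,json,numpy as np
from workcell import telemetry
# usage: plan.py x,y,z,a ...   prints last-row offset (cm, tool axes) and angular z (rad) of each call
st=telemetry.state(); p=np.array(st["eef_pos"]); R=np.array(st["orientation"]); a=np.degrees(np.arctan2(R[1,0],R[0,0]))
print("t",round(st["time"],2),"tcp",p.round(1),"a",round(a,1),"F",np.round(st["force"],1),"open",round(st["opening"],1),"j",np.round(st["joint_pos"],0))
for w in sys.argv[1:]:
    q=np.array(eval(w),float); da=(q[3]-a+180)%360-180
    n=int(max(1,np.ceil(np.linalg.norm(q[:3]-p)/225),np.ceil(abs(da)/36)))
    for i in range(n):
        t=np.radians(a+da*i/n); T=np.array([[np.cos(t),np.sin(t),0],[np.sin(t),-np.cos(t),0],[0,0,-1]])
        o=T.T@(q[:3]-p)/n/10; print(w,"offset/5",np.round(o/5,3).tolist(),"full",np.round(o,2).tolist(),"angz",round(-np.radians(da)/n,3))
    p=q[:3]; a=q[3]
E
python3 plan.py 450,-250,200,50 450,80,200,75 387,288,160,90
```

```text
t 0.1 tcp [ 163.1 -550.9  238.5] a 16.5 F [-0.4  1.2  0.5] open 85.4 j [-82.  18.   3.  75.   0.  82.]
450,-250,200,50 offset/5 [3.605, -2.071, 0.385] full [18.02, -10.36, 1.92] angz -0.292
450,-250,200,50 offset/5 [4.049, -0.944, 0.385] full [20.24, -4.72, 1.92] angz -0.292
450,80,200,75 offset/5 [2.528, -2.121, 0.0] full [12.64, -10.61, 0.0] angz -0.218
450,80,200,75 offset/5 [2.927, -1.524, 0.0] full [14.64, -7.62, 0.0] angz -0.218
387,288,160,90 offset/5 [3.692, -2.294, 0.8] full [18.46, -11.47, 4.0] angz -0.262
```

>>> play_rows(offset=[[3.6,-2.07,0.38],[7.21,-4.14,0.77],[10.8,-6.2,1.15],[14.4,-8.3,1.54],[18.0,-10.4,1.9]], angular=[[0,0,-0.058],[0,0,-0.117],[0,0,-0.175],[0,0,-0.234],[0,0,-0.292]], hand=[6,6,6,6,6], grip_force=40)

```text
time: 0.6
eef_pos: [307.0, -399.0, 219.8]
orientation: [[0.836, 0.549, -0.0], [0.549, -0.836, 0.001], [0.0, -0.001, -1.0]]
force: [1.5, 0.4, 0.5]
opening: 60.0
finger_force: 0.0
```

>>> play_rows(offset=[[4.05,-0.94,0.38],[8.1,-1.89,0.77],[12.1,-2.8,1.15],[16.2,-3.8,1.54],[20.2,-4.7,1.9]], angular=[[0,0,-0.058],[0,0,-0.117],[0,0,-0.175],[0,0,-0.234],[0,0,-0.292]], hand=[6,6,6,6,6])

```text
time: 1.1
eef_pos: [450.3, -248.9, 200.9]
orientation: [[0.642, 0.767, -0.0], [0.767, -0.642, 0.0], [-0.0, -0.001, -1.0]]
force: [0.5, -1.3, 0.0]
opening: 59.7
finger_force: 0.0
```

>>> play_rows(offset=[[2.5,-2.1,0],[5.1,-4.2,0],[7.6,-6.4,0],[10.1,-8.5,0],[12.6,-10.6,0]], angular=[[0,0,-0.044],[0,0,-0.087],[0,0,-0.131],[0,0,-0.174],[0,0,-0.218]], hand=[6,6,6,6,6])

```text
time: 1.6
eef_pos: [449.0, -84.5, 200.9]
orientation: [[0.461, 0.887, -0.001], [0.887, -0.461, 0.0], [-0.0, -0.001, -1.0]]
force: [1.2, 0.2, -0.2]
opening: 60.1
finger_force: 0.0
```

>>> play_rows(offset=[[2.9,-1.5,0],[5.9,-3.0,0],[8.8,-4.6,0],[11.7,-6.1,0],[14.6,-7.6,0]], angular=[[0,0,-0.044],[0,0,-0.087],[0,0,-0.131],[0,0,-0.174],[0,0,-0.218]], hand=[6,6,6,6,6])

```text
time: 2.1
eef_pos: [449.1, 80.0, 201.0]
orientation: [[0.258, 0.966, -0.0], [0.966, -0.258, -0.0], [-0.0, -0.0, -1.0]]
force: [0.5, -0.5, -0.2]
opening: 60.1
finger_force: 0.0
```

>>> play_rows(offset=[[3.7,-2.3,0.8],[7.4,-4.6,1.6],[11.1,-6.9,2.4],[14.8,-9.2,3.2],[18.5,-11.5,4]], angular=[[0,0,-0.052],[0,0,-0.105],[0,0,-0.157],[0,0,-0.21],[0,0,-0.262]], hand=[6,6,6,6,6])

```text
time: 2.6
eef_pos: [385.7, 288.7, 160.7]
orientation: [[-0.001, 1.0, -0.0], [1.0, 0.001, -0.0], [-0.0, -0.0, -1.0]]
force: [1.1, -0.5, -0.6]
opening: 60.5
finger_force: 0.0
```

>>> play_rows(offset=[[0,0,0],[0,0,0],[0,0,0],[0,0,0],[0,0,0]], angular=[[0,0,0],[0,0,0],[0,0,0],[0,0,0],[0,0,0]], hand=[6,6,6,6,6])

```text
time: 3.1
eef_pos: [387.3, 286.2, 161.5]
orientation: [[0.003, 1.0, 0.0], [1.0, -0.003, 0.0], [0.0, 0.0, -1.0]]
force: [-0.3, -0.2, 0.2]
opening: 60.0
finger_force: 0.0
```

```bash
python3 plan.py 386.5,288.2,90,90 386.5,288.2,41,90;python3 - <<'E'
from workcell import vision
from h import *
s=vision.snapshot("wrist");pickle.dump(s,open("w1.pkl","wb"))
f=s["frame"][:,:,::-1].copy()
for z,c in((10,(0,0,255)),(0,(0,255,0))):
    for P in proj(s,box(58,58,z,z)@np.array([[np.cos(.445),np.sin(.445),0],[-np.sin(.445),np.cos(.445),0],[0,0,1]])+[386.5,288.2,0]): cv2.circle(f,tuple(np.int32(P)),3,c,1)
cv2.circle(f,tuple(np.int32(proj(s,[386.5,288.2,70])[0])),3,(255,0,0),1)
cv2.imwrite("pics/w1.png",f)
E
```

```text
t 3.1 tcp [387.3 286.2 161.5] a 89.8 F [-0.3 -0.2  0.2] open 60.0 j [ 27.  10. -19.  61.  -0. 117.]
386.5,288.2,90,90 offset/5 [0.039, -0.017, 1.429] full [0.2, -0.08, 7.15] angz -0.003
386.5,288.2,41,90 offset/5 [0.0, 0.0, 0.98] full [0.0, 0.0, 4.9] angz -0.0
```

View pics/w1.png

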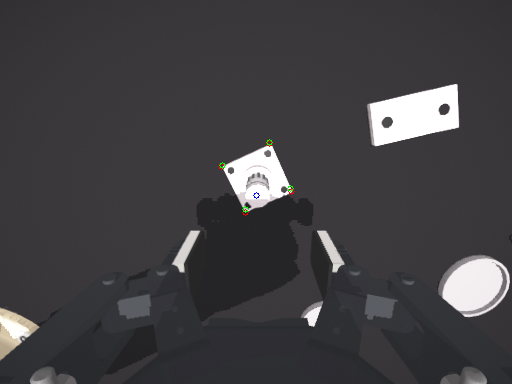

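>>> play_rows(offset=[[0.04,-0.02,1.5],[0.08,-0.03,3],[0.12,-0.05,4.5],[0.2,-0.08,6],[0.2,-0.08,7.15]], angular=[[0,0,0],[0,0,0],[0,0,0],[0,0,0],[0,0,0]], hand=[6,6,6,6,6])

```text
time: 3.65
eef_pos: [386.0, 288.6, 89.0]
orientation: [[0.002, 1.0, -0.0], [1.0, -0.002, -0.0], [-0.0, -0.0, -1.0]]
force: [-1.2, -0.2, 0.6]
opening: 59.7
finger_force: 0.0
```

>>> play_rows(offset=[[0,0,1.2],[0,0,2.4],[0,0,3.6],[0,0,4.4],[0,0,4.9]], angular=[[0,0,0],[0,0,0],[0,0,0],[0,0,0],[0,0,0]], hand=[6,6,6,6,5])

```text
time: 4.15
eef_pos: [385.5, 289.0, 39.8]
orientation: [[0.001, 1.0, -0.001], [1.0, -0.001, -0.001], [-0.001, -0.001, -1.0]]
force: [0.6, -0.9, -0.0]
opening: 50.3
finger_force: 0.0
```

>>> play_rows(offset=[[0,0,0],[0,0,0],[0,0,0],[0,0,0],[0,0,0]], angular=[[0,0,0],[0,0,0],[0,0,0],[0,0,0],[0,0,0]], hand=[4,3,2.5,1.5,1.5])

```text
time: 4.65
eef_pos: [386.6, 289.5, 41.3]
orientation: [[0.001, 1.0, 0.001], [1.0, -0.001, 0.001], [0.001, 0.001, -1.0]]
force: [0.7, -0.3, 2.2]
opening: 20.8
finger_force: 39.3
```

>>> play_rows(offset=[[0,0,0],[0,0,0],[0,0,0],[0,0,0],[0,0,0]], angular=[[0,0,0],[0,0,0],[0,0,0],[0,0,0],[0,0,0]], hand=[1.5,1.5,1.5,1.5,1.5])

```text
time: 5.15
eef_pos: [386.6, 289.5, 41.3]
orientation: [[0.001, 1.0, 0.001], [1.0, -0.001, 0.001], [0.001, 0.001, -1.0]]
force: [1.7, -0.2, 5.3]
opening: 20.7
finger_force: 39.9
```

```bash
python3 plan.py
```

```text
t 5.15 tcp [386.6 289.5  41.3] a 89.9 F [ 1.7 -0.2  5.3] open 20.7 j [ 27.  17. -29.  44.  -0. 117.]
```

```bash
python3 plan.py 386.5,289.5,150,90 460,100,150,108 491,-97,120,126.5 491,-97,52,126.5
```

```text
t 5.15 tcp [386.6 289.5  41.3] a 89.9 F [ 1.7 -0.2  5.3] open 20.7 j [ 27.  17. -29.  44.  -0. 117.]
386.5,289.5,150,90 offset/5 [0.001, -0.001, -2.174] full [0.0, -0.01, -10.87] angz -0.001
460,100,150,108 offset/5 [-3.79, 1.47, 0.0] full [-18.95, 7.35, 0.0] angz -0.314
491,-97,120,126.5 offset/5 [-3.939, -0.628, 0.6] full [-19.69, -3.14, 3.0] angz -0.323
491,-97,52,126.5 offset/5 [0.0, 0.0, 1.36] full [0.0, 0.0, 6.8] angz -0.0
```

>>> play_rows(offset=[[0,0,-0.5],[0,0,-1.5],[0,0,-3],[0,0,-4.5],[0,0,-6]], angular=[[0,0,0],[0,0,0],[0,0,0],[0,0,0],[0,0,0]], hand=[1.5,1.5,1.5,1.5,1.5], grip_force=60)

```text
time: 5.65
eef_pos: [384.7, 288.7, 101.0]
orientation: [[0.001, 1.0, -0.002], [1.0, -0.001, -0.001], [-0.001, -0.002, -1.0]]
force: [0.8, 0.8, -4.9]
opening: 21.0
finger_force: 58.9
```

>>> play_rows(offset=[[0,0,-2],[0,0,-4],[0,0,-5],[0,0,-5],[0,0,-5]], angular=[[0,0,0],[0,0,0],[0,0,0],[0,0,0],[0,0,0]], hand=[1.5,1.5,1.5,1.5,1.5])

```text
time: 6.15
eef_pos: [385.3, 288.9, 150.1]
orientation: [[0.001, 1.0, -0.001], [1.0, -0.001, -0.001], [-0.001, -0.001, -1.0]]
force: [0.7, 0.8, -4.6]
opening: 20.2
finger_force: 59.1
```

```bash
python3 plan.py 460,100,150,108 491,-97,120,126.5
```

```text
t 6.15 tcp [385.3 288.9 150.1] a 89.9 F [ 0.7  0.8 -4.6] open 20.2 j [ 27.  11. -20.  60.  -0. 117.]
460,100,150,108 offset/5 [-3.777, 1.498, 0.001] full [-18.88, 7.49, 0.01] angz -0.315
491,-97,120,126.5 offset/5 [-3.939, -0.628, 0.6] full [-19.69, -3.14, 3.0] angz -0.323
```

>>> play_rows(offset=[[-3.8,1.5,0],[-7.6,3.0,0],[-11.3,4.5,0],[-15.1,6,0],[-18.9,7.5,0]], angular=[[0,0,-0.063],[0,0,-0.126],[0,0,-0.189],[0,0,-0.252],[0,0,-0.315]], hand=[1.5,1.5,1.5,1.5,1.5])

```text
time: 6.65
eef_pos: [460.0, 98.6, 149.4]
orientation: [[-0.312, 0.95, -0.003], [0.95, 0.312, -0.0], [0.001, -0.002, -1.0]]
force: [0.4, 1.2, -4.5]
opening: 20.8
finger_force: 59.2
```

>>> play_rows(offset=[[-3.9,-0.6,0.6],[-7.9,-1.3,1.2],[-11.8,-1.9,1.8],[-15.8,-2.5,2.4],[-19.7,-3.1,3]], angular=[[0,0,-0.065],[0,0,-0.129],[0,0,-0.194],[0,0,-0.258],[0,0,-0.323]], hand=[1.5,1.5,1.5,1.5,1.5])

```text
time: 7.15
eef_pos: [491.0, -98.2, 119.1]
orientation: [[-0.597, 0.802, -0.002], [0.802, 0.597, 0.001], [0.002, -0.001, -1.0]]
force: [0.5, 0.3, -4.8]
opening: 20.4
finger_force: 59.3
```

>>> play_rows(offset=[[0,0,0],[0,0,0],[0,0,0],[0,0,0],[0,0,0]], angular=[[0,0,0],[0,0,0],[0,0,0],[0,0,0],[0,0,0]], hand=[1.5,1.5,1.5,1.5,1.5])

```text
time: 7.65
eef_pos: [491.9, -95.7, 120.8]
orientation: [[-0.596, 0.803, -0.0], [0.803, 0.596, 0.0], [0.0, -0.0, -1.0]]
force: [-0.4, -0.2, -3.9]
opening: 20.5
finger_force: 59.6
```

```bash
python3 plan.py 491,-97,60,126.5;python3 - <<'E'
from workcell import vision
from h import *
s=vision.snapshot("wrist")
f=s["frame"][:,:,::-1].copy()
for P in proj(s,box(84,84,10,10)@np.array([[np.cos(1.08),np.sin(1.08),0],[-np.sin(1.08),np.cos(1.08),0],[0,0,1]])+[491.1,-97.1,0]): cv2.circle(f,tuple(np.int32(P)),3,(0,0,255),1)
cv2.imwrite("pics/w2.png",f)
E
```

```text
t 7.65 tcp [491.9 -95.7 120.8] a 126.6 F [-0.4 -0.2 -3.9] open 20.5 j [-20.  14. -20.  56.  -0.  33.]
491,-97,60,126.5 offset/5 [-0.01, -0.03, 1.216] full [-0.05, -0.15, 6.08] angz 0.002
```

View pics/w2.png

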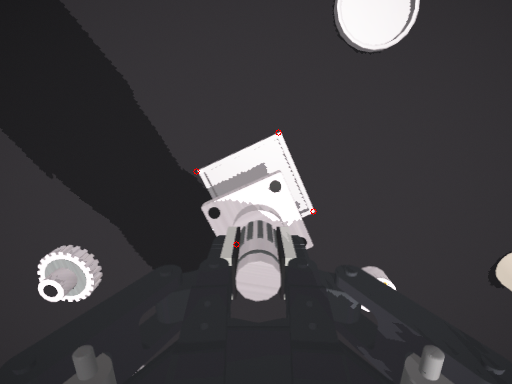

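>>> play_rows(offset=[[0,-0.1,1.5],[0,-0.1,3],[0,-0.15,4.5],[0,-0.15,6],[0,-0.15,6.6]], angular=[[0,0,0],[0,0,0],[0,0,0],[0,0,0],[0,0,0]], hand=[1.5,1.5,1.5,1.5,1.5])

```text
time: 8.2
eef_pos: [490.0, -96.8, 53.7]
orientation: [[-0.596, 0.803, -0.002], [0.803, 0.596, 0.001], [0.002, -0.001, -1.0]]
force: [-0.2, -0.3, -4.6]
opening: 20.5
finger_force: 59.5
```

>>> play_rows(offset=[[0,0,0.2],[0,0,0.4],[0,0,0.6],[0,0,0.8],[0,0,0.9]], angular=[[0,0,0],[0,0,0],[0,0,0],[0,0,0],[0,0,0]], hand=[1.5,1.5,1.5,1.5,1.5])

```text
time: 8.7
eef_pos: [491.1, -97.8, 46.0]
orientation: [[-0.595, 0.804, 0.001], [0.804, 0.595, -0.0], [-0.001, 0.0, -1.0]]
force: [0.1, -0.8, -4.4]
opening: 20.7
finger_force: 59.5
```

```bash
python3 plan.py 491,-97,44,126.5
```

```text
t 8.7 tcp [491.1 -97.8  46. ] a 126.5 F [ 0.1 -0.8 -4.4] open 20.7 j [-20.  18. -26.  46.  -0.  33.]
491,-97,44,126.5 offset/5 [0.014, 0.009, 0.04] full [0.07, 0.04, 0.2] angz -0.0
```

>>> play_rows(offset=[[0,0,0.05],[0,0,0.1],[0,0,0.15],[0,0,0.18],[0,0,0.18]], angular=[[0,0,0],[0,0,0],[0,0,0],[0,0,0],[0,0,0]], hand=[1.5,1.5,1.5,1.5,1.5])

```text
time: 9.2
eef_pos: [490.9, -97.8, 44.4]
orientation: [[-0.595, 0.804, 0.0], [0.804, 0.595, -0.0], [-0.0, 0.0, -1.0]]
force: [-1.0, 0.2, 0.6]
opening: 20.9
finger_force: 60.2
```

```bash
python3 plan.py
```

```text
t 9.2 tcp [490.9 -97.8  44.4] a 126.5 F [-1.   0.2  0.6] open 20.9 j [-20.  18. -26.  45.  -0.  33.]
```

>>> play_rows(offset=[[0,0,0.02],[0,0,0.02],[0,0,0.02],[0,0,0.02],[0,0,0.02]], angular=[[0,0,0],[0,0,0],[0,0,0],[0,0,0],[0,0,0]], hand=[2.1,2.4,3,4,4.5], grip_force=40)

```text
time: 9.7
eef_pos: [491.1, -97.8, 43.9]
orientation: [[-0.595, 0.804, 0.0], [0.804, 0.595, -0.0], [-0.0, 0.0, -1.0]]
force: [0.0, -0.6, -0.1]
opening: 45.1
finger_force: 0.0
```

>>> play_rows(offset=[[0,0,-0.5],[0,0,-2],[0,0,-5],[0,0,-8],[0,0,-11]], angular=[[0,0,0],[0,0,0],[0,0,0],[0,0,0],[0,0,0]], hand=[4.5,4.5,4.5,4.5,4.5])

```text
time: 10.2
eef_pos: [490.7, -97.7, 155.2]
orientation: [[-0.595, 0.804, -0.0], [0.804, 0.595, -0.0], [-0.0, -0.0, -1.0]]
force: [0.7, -0.3, -0.5]
opening: 45.3
finger_force: 0.0
```

```bash
python3 plan.py 384.8,-290.8,130,126.5
```

```text
t 10.2 tcp [490.7 -97.7 155.2] a 126.5 F [ 0.7 -0.3 -0.5] open 45.3 j [-20.  12. -17.  61.  -0.  33.]
384.8,-290.8,130,126.5 offset/5 [-1.846, -4.0, 0.504] full [-9.23, -20.0, 2.52] angz -0.0
```

>>> play_rows(offset=[[-1.8,-4,0.5],[-3.7,-8,1],[-5.5,-12,1.5],[-7.4,-16,2],[-9.2,-20,2.5]], angular=[[0,0,0],[0,0,0],[0,0,0],[0,0,0],[0,0,0]], hand=[4.5,4.5,4.5,4.5,4.5])

```text
time: 10.7
eef_pos: [384.0, -292.1, 129.2]
orientation: [[-0.595, 0.804, 0.001], [0.804, 0.595, -0.001], [-0.001, 0.0, -1.0]]
force: [1.4, 0.8, -0.7]
opening: 45.0
finger_force: 0.0
```

>>> play_rows(offset=[[0,0,0],[0,0,0],[0,0,0],[0,0,0],[0,0,0]], angular=[[0,0,0],[0,0,0],[0,0,0],[0,0,0],[0,0,0]], hand=[4.5,4.5,4.5,4.5,4.5])

```text
time: 11.2
eef_pos: [385.4, -289.6, 129.0]
orientation: [[-0.597, 0.803, 0.0], [0.803, 0.597, -0.0], [-0.0, 0.0, -1.0]]
force: [0.3, 0.4, -0.1]
opening: 44.7
finger_force: 0.0
```

```bash
python3 plan.py 384.8,-290.8,60,126.5 384.8,-290.8,29,126.5;python3 - <<'E'
from workcell import vision
from h import *
s=vision.snapshot("wrist")
f=s["frame"][:,:,::-1].copy()
for z,r in((16,30),(38,13)):
  for P in proj(s,cyl(r,z,z)+[384.8,-290.8,0]): cv2.circle(f,tuple(np.int32(P)),0,(0,0,255),-1)
t=vision.snapshot("top")["frame"][:,:,::-1]
t=cv2.resize(t[180:250,260:340],(512,448),interpolation=cv2.INTER_CUBIC)
cv2.imwrite("pics/w3.png",cv2.resize(np.vstack([f,t]),(480,780)).transpose(0,1,2)[:600] if 0 else np.hstack([cv2.resize(f,(456,342)),cv2.resize(t,(342,342))]))
E
```

```text
t 11.2 tcp [ 385.4 -289.6  129. ] a 126.6 F [ 0.3  0.4 -0.1] open 44.7 j [-46.  11. -22.  56.   0.   7.]
384.8,-290.8,60,126.5 offset/5 [-0.011, -0.024, 1.38] full [-0.06, -0.12, 6.9] angz 0.002
384.8,-290.8,29,126.5 offset/5 [0.0, 0.0, 0.62] full [0.0, 0.0, 3.1] angz -0.0
```

View pics/w3.png

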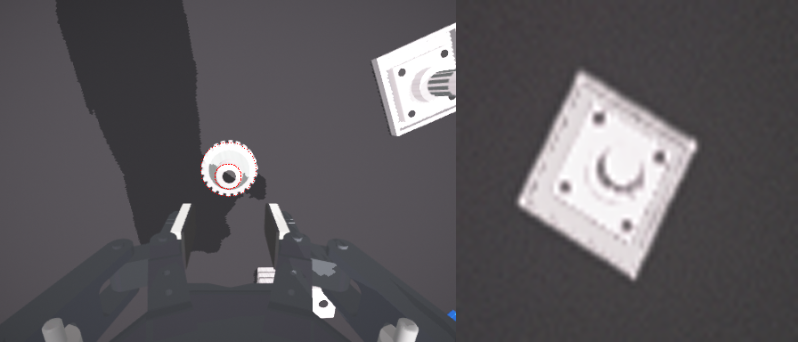

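>>> play_rows(offset=[[0,-0.1,1.5],[-0.05,-0.1,3],[-0.05,-0.1,4.5],[-0.05,-0.1,6],[-0.05,-0.1,6.9]], angular=[[0,0,0],[0,0,0],[0,0,0],[0,0,0],[0,0,0]], hand=[4.5,4.5,4.5,4.5,4.5])

```text
time: 11.8
eef_pos: [384.1, -290.8, 58.8]
orientation: [[-0.596, 0.803, -0.001], [0.803, 0.596, 0.001], [0.001, -0.0, -1.0]]
force: [-0.3, -0.2, 0.6]
opening: 45.0
finger_force: 0.0
```

>>> play_rows(offset=[[0,0,0.8],[0,0,1.6],[0,0,2.3],[0,0,2.8],[0,0,3.0]], angular=[[0,0,0],[0,0,0],[0,0,0],[0,0,0],[0,0,0]], hand=[4.5,4.5,4.5,4,4])

```text
time: 12.3
eef_pos: [384.1, -291.5, 29.4]
orientation: [[-0.595, 0.804, -0.0], [0.804, 0.595, 0.0], [0.0, -0.0, -1.0]]
force: [-0.2, -0.3, -0.3]
opening: 40.1
finger_force: 0.0
```

>>> play_rows(offset=[[0,0,0],[0,0,0],[0,0,0],[0,0,0],[0,0,0]], angular=[[0,0,0],[0,0,0],[0,0,0],[0,0,0],[0,0,0]], hand=[3.5,3,2.5,2,2])

```text
time: 12.8
eef_pos: [384.7, -291.8, 30.4]
orientation: [[-0.595, 0.804, 0.001], [0.804, 0.595, -0.001], [-0.001, 0.0, -1.0]]
force: [0.7, 0.6, 5.0]
opening: 24.4
finger_force: 39.2
```

```bash
python3 plan.py
```

```text
t 12.8 tcp [ 384.7 -291.8   30.4] a 126.5 F [0.7 0.6 5. ] open 24.4 j [-47.  18. -30.  42.   0.   7.]
```

>>> play_rows(offset=[[0,0,-0.5],[0,0,-1.5],[0,0,-4],[0,0,-7],[0,0,-10]], angular=[[0,0,0],[0,0,0],[0,0,0],[0,0,0],[0,0,0]], hand=[2,2,2,2,2], grip_force=60)

```text
time: 13.3
eef_pos: [383.6, -291.1, 130.7]
orientation: [[-0.595, 0.804, -0.001], [0.804, 0.595, 0.001], [0.002, -0.001, -1.0]]
force: [0.4, -1.3, -3.7]
opening: 23.7
finger_force: 59.1
```

>>> play_rows(offset=[[0,0,-2],[0,0,-4],[0,0,-4],[0,0,-4],[0,0,-4]], angular=[[0,0,0],[0,0,0],[0,0,0],[0,0,0],[0,0,0]], hand=[2,2,2,2,2])

```text
time: 13.8
eef_pos: [383.6, -290.9, 168.5]
orientation: [[-0.595, 0.804, -0.002], [0.804, 0.595, 0.002], [0.002, -0.0, -1.0]]
force: [0.3, 1.0, -3.5]
opening: 23.7
finger_force: 59.2
```

```bash
python3 plan.py 666,143.5,130,126.5
```

```text
t 13.8 tcp [ 383.6 -290.9  168.5] a 126.5 F [ 0.3  1.  -3.5] open 23.7 j [-47.  10. -18.  62.  -0.   7.]
666,143.5,130,126.5 offset/5 [1.208, 3.236, 0.257] full [6.04, 16.18, 1.28] angz -0.0
666,143.5,130,126.5 offset/5 [1.208, 3.236, 0.257] full [6.04, 16.18, 1.28] angz -0.0
666,143.5,130,126.5 offset/5 [1.208, 3.236, 0.257] full [6.04, 16.18, 1.28] angz -0.0
```

>>> play_rows(offset=[[1.2,3.2,0],[2.4,6.5,0],[3.6,9.7,0],[4.8,12.9,0],[6.04,16.2,0]], angular=[[0,0,0],[0,0,0],[0,0,0],[0,0,0],[0,0,0]], hand=[2,2,2,2,2])

```text
time: 14.3
eef_pos: [478.3, -145.2, 168.2]
orientation: [[-0.594, 0.804, -0.002], [0.804, 0.594, 0.001], [0.002, -0.001, -1.0]]
force: [-0.2, -1.2, -3.3]
opening: 23.3
finger_force: 59.4
```

>>> play_rows(offset=[[1.2,3.2,0],[2.4,6.5,0],[3.6,9.7,0],[4.8,12.9,0],[6.04,16.2,0]], angular=[[0,0,0],[0,0,0],[0,0,0],[0,0,0],[0,0,0]], hand=[2,2,2,2,2])

```text
time: 14.8
eef_pos: [572.5, -0.5, 167.9]
orientation: [[-0.595, 0.804, -0.003], [0.804, 0.595, 0.0], [0.002, -0.002, -1.0]]
force: [-0.4, -0.1, -3.8]
opening: 23.7
finger_force: 59.4
```

>>> play_rows(offset=[[1.2,3.2,1],[2.4,6.5,2],[3.6,9.7,3],[4.8,12.9,4.5],[6.04,16.2,6]], angular=[[0,0,0],[0,0,0],[0,0,0],[0,0,0],[0,0,0]], hand=[2,2,2,2,2])

```text
time: 15.3
eef_pos: [666.8, 144.2, 107.1]
orientation: [[-0.595, 0.804, -0.003], [0.804, 0.595, -0.001], [0.001, -0.003, -1.0]]
force: [1.1, -0.7, -3.3]
opening: 23.5
finger_force: 59.4
```

>>> play_rows(offset=[[0,0,0],[0,0,0],[0,0,0],[0,0,0],[0,0,0]], angular=[[0,0,0],[0,0,0],[0,0,0],[0,0,0],[0,0,0]], hand=[2,2,2,2,2])

```text
time: 15.8
eef_pos: [667.2, 142.1, 110.6]
orientation: [[-0.594, 0.805, 0.001], [0.805, 0.594, -0.0], [-0.001, 0.001, -1.0]]
force: [-0.4, -1.0, -3.2]
opening: 23.5
finger_force: 59.7
```

```bash
python3 plan.py 666,143.5,42,126.5
```

```text
t 15.8 tcp [667.2 142.1 110.6] a 126.4 F [-0.4 -1.  -3.2] open 23.5 j [ 5. 33.  8. 65. -0. 59.]
666,143.5,42,126.5 offset/5 [0.037, -0.003, 1.371] full [0.18, -0.02, 6.86] angz -0.001
```

>>> play_rows(offset=[[0.1,0,1.5],[0.1,0,3],[0.2,0,4.5],[0.2,0,6],[0.2,0,6.8]], angular=[[0,0,0],[0,0,0],[0,0,0],[0,0,0],[0,0,0]], hand=[2,2,2,2,2])

```text
time: 16.3
eef_pos: [665.3, 143.9, 41.0]
orientation: [[-0.594, 0.804, -0.001], [0.804, 0.594, -0.0], [0.0, -0.001, -1.0]]
force: [-0.1, 0.5, -2.4]
opening: 23.6
finger_force: 59.8
```

>>> play_rows(offset=[[0,0,0.2],[0,0,0.4],[0,0,0.6],[0,0,0.6],[0,0,0.6]], angular=[[0,0,0],[0,0,0],[0,0,0],[0,0,0],[0,0,0]], hand=[2,2,2,2,2])

```text
time: 16.8
eef_pos: [666.4, 144.8, 36.3]
orientation: [[-0.595, 0.804, 0.001], [0.804, 0.595, 0.0], [-0.0, 0.001, -1.0]]
force: [-0.2, -0.6, -3.1]
opening: 23.2
finger_force: 59.8
```

```bash
python3 plan.py
```

```text
t 16.8 tcp [666.4 144.8  36.3] a 126.5 F [-0.2 -0.6 -3.1] open 23.2 j [ 6. 36.  2. 56. -0. 59.]
```

>>> play_rows(offset=[[0,0,0.07],[0,0,0.14],[0,0,0.2],[0,0,0.26],[0,0,0.28]], angular=[[0,0,0],[0,0,0],[0,0,0],[0,0,0],[0,0,0]], hand=[2,2,2,2,2])

```text
time: 17.3
eef_pos: [666.0, 144.7, 33.5]
orientation: [[-0.595, 0.804, 0.0], [0.804, 0.595, -0.0], [-0.0, 0.0, -1.0]]
force: [-2.3, 0.4, 1.8]
opening: 23.5
finger_force: 60.5
```

```bash
python3 plan.py
```

```text
t 17.3 tcp [666.  144.7  33.5] a 126.5 F [-2.3  0.4  1.8] open 23.5 j [ 6. 36.  2. 56. -0. 59.]
```

>>> play_rows(offset=[[0,0,0.02],[0,0,0.02],[0,0,0.02],[0,0,0.02],[0,0,0.02]], angular=[[0,0,0],[0,0,0],[0,0,0],[0,0,0],[0,0,0]], hand=[2.4,2.7,3.3,4,4.5], grip_force=40)

```text
time: 17.8
eef_pos: [666.2, 144.7, 32.8]
orientation: [[-0.595, 0.804, 0.0], [0.804, 0.595, -0.0], [-0.0, 0.0, -1.0]]
force: [0.6, 0.4, -0.6]
opening: 45.1
finger_force: 0.0
```

>>> play_rows(offset=[[0,0,-0.5],[0,0,-2],[0,0,-5],[0,0,-8],[0,0,-11]], angular=[[0,0,0],[0,0,0],[0,0,0],[0,0,0],[0,0,0]], hand=[4.5,4.5,5,6,6])

```text
time: 18.3
eef_pos: [666.2, 144.7, 145.4]
orientation: [[-0.595, 0.804, 0.001], [0.804, 0.595, 0.0], [-0.001, 0.001, -1.0]]
force: [-0.1, -0.2, -0.2]
opening: 59.8
finger_force: 0.0
```

```bash
python3 plan.py 655.4,-110.7,110,126.5
```

```text
t 18.3 tcp [666.2 144.7 145.4] a 126.5 F [-0.1 -0.2 -0.2] open 59.8 j [ 6. 32. 11. 69. -0. 59.]
655.4,-110.7,110,126.5 offset/5 [-1.989, -1.606, 0.354] full [-9.95, -8.03, 1.77] angz -0.0
655.4,-110.7,110,126.5 offset/5 [-1.989, -1.606, 0.354] full [-9.95, -8.03, 1.77] angz -0.0
```

>>> play_rows(offset=[[-2,-1.6,0.35],[-4,-3.2,0.7],[-6,-4.8,1.06],[-8,-6.4,1.4],[-9.95,-8.03,1.77]], angular=[[0,0,0],[0,0,0],[0,0,0],[0,0,0],[0,0,0]], hand=[6,6,6,6,6])

```text
time: 18.8
eef_pos: [661.1, 16.0, 126.7]
orientation: [[-0.595, 0.804, 0.002], [0.804, 0.595, -0.0], [-0.001, 0.001, -1.0]]
force: [0.5, 0.1, 0.2]
opening: 60.2
finger_force: 0.0
```

>>> play_rows(offset=[[-2,-1.6,0.35],[-4,-3.2,0.7],[-6,-4.8,1.06],[-8,-6.4,1.4],[-9.95,-8.03,1.77]], angular=[[0,0,0],[0,0,0],[0,0,0],[0,0,0],[0,0,0]], hand=[6,6,6,6,6])

```text
time: 19.3
eef_pos: [655.7, -112.0, 109.0]
orientation: [[-0.595, 0.804, 0.002], [0.804, 0.595, -0.001], [-0.002, 0.001, -1.0]]
force: [0.0, 0.7, -0.1]
opening: 60.0
finger_force: 0.0
```

>>> play_rows(offset=[[0,0,0],[0,0,0],[0,0,0],[0,0,0],[0,0,0]], angular=[[0,0,0],[0,0,0],[0,0,0],[0,0,0],[0,0,0]], hand=[6,6,6,6,6])

```text
time: 19.8
eef_pos: [655.4, -109.8, 107.7]
orientation: [[-0.596, 0.803, 0.0], [0.803, 0.596, -0.0], [-0.0, 0.0, -1.0]]
force: [-0.3, -0.6, 0.5]
opening: 60.2
finger_force: 0.0
```

```bash
python3 plan.py 655.4,-110.7,50,126.5 655.4,-110.7,18,126.5;python3 - <<'E'
from workcell import vision
from h import *
s=vision.snapshot("wrist")
f=s["frame"][:,:,::-1].copy()
for z,r in((22,21),(22,10)):
  for P in proj(s,cyl(r,z,z)+[655.4,-110.7,0]): cv2.circle(f,tuple(np.int32(P)),0,(0,0,255),-1)
t=vision.snapshot("top")["frame"][:,:,::-1]
t=cv2.resize(t[115:190,170:250],(512,480),interpolation=cv2.INTER_CUBIC)
cv2.imwrite("pics/w4.png",np.hstack([cv2.resize(f,(456,342)),cv2.resize(t,(342,342))]))
E
```

```text
t 19.8 tcp [ 655.4 -109.8  107.7] a 126.6 F [-0.3 -0.6  0.5] open 60.2 j [-16.  31.   4.  63.  -0.  37.]
655.4,-110.7,50,126.5 offset/5 [-0.014, -0.011, 1.155] full [-0.07, -0.06, 5.77] angz 0.001
655.4,-110.7,18,126.5 offset/5 [0.0, 0.0, 0.64] full [0.0, 0.0, 3.2] angz -0.0
```

View pics/w4.png

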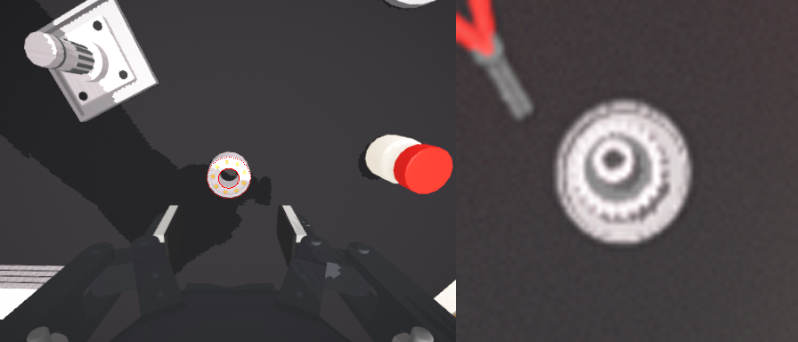

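>>> play_rows(offset=[[0,0,1.5],[-0.05,-0.05,3],[-0.05,-0.05,4.2],[-0.05,-0.05,5.2],[-0.05,-0.05,5.8]], angular=[[0,0,0],[0,0,0],[0,0,0],[0,0,0],[0,0,0]], hand=[6,6,6,6,6])

```text
time: 20.4
eef_pos: [654.7, -111.2, 48.2]
orientation: [[-0.595, 0.804, -0.001], [0.804, 0.595, 0.0], [0.001, -0.001, -1.0]]
force: [-0.6, 0.5, -0.2]
opening: 60.4
finger_force: 0.0
```

>>> play_rows(offset=[[0,0,0.8],[0,0,1.6],[0,0,2.4],[0,0,3],[0,0,3.2]], angular=[[0,0,0],[0,0,0],[0,0,0],[0,0,0],[0,0,0]], hand=[6,6,6,6,5.5])

```text
time: 20.9
eef_pos: [654.7, -111.4, 16.4]
orientation: [[-0.595, 0.804, -0.001], [0.804, 0.595, 0.0], [0.001, -0.001, -1.0]]
force: [-0.1, -0.2, -0.9]
opening: 54.9
finger_force: 0.0
```

>>> play_rows(offset=[[0,0,0],[0,0,0],[0,0,0],[0,0,0],[0,0,0]], angular=[[0,0,0],[0,0,0],[0,0,0],[0,0,0],[0,0,0]], hand=[5,4.5,4,3.5,3.5])

```text
time: 21.4
eef_pos: [655.5, -111.6, 18.1]
orientation: [[-0.595, 0.804, 0.001], [0.804, 0.595, -0.0], [-0.001, 0.001, -1.0]]
force: [-1.3, 0.2, 3.9]
opening: 39.8
finger_force: 40.2
```

```bash
python3 plan.py
```

```text
t 21.4 tcp [ 655.5 -111.6   18.1] a 126.5 F [-1.3  0.2  3.9] open 39.8 j [-17.  35.  -2.  53.  -0.  37.]
```

>>> play_rows(offset=[[0,0,-0.5],[0,0,-1.5],[0,0,-4],[0,0,-7.5],[0,0,-11.5]], angular=[[0,0,0],[0,0,0],[0,0,0],[0,0,0],[0,0,0]], hand=[3.5,3.5,3.5,3.5,3.5], grip_force=50)

```text
time: 21.9
eef_pos: [654.1, -111.2, 132.6]
orientation: [[-0.595, 0.804, -0.003], [0.804, 0.595, 0.001], [0.002, -0.002, -1.0]]
force: [0.4, 0.1, -0.4]
opening: 39.9
finger_force: 50.6
```

```bash
python3 plan.py 475.7,88,100,126.5
```

```text
t 21.9 tcp [ 654.1 -111.2  132.6] a 126.5 F [ 0.4  0.1 -0.4] open 39.9 j [-17.  30.   7.  66.  -0.  37.]
475.7,88,100,126.5 offset/5 [2.662, -0.249, 0.326] full [13.31, -1.25, 1.63] angz -0.0
475.7,88,100,126.5 offset/5 [2.662, -0.249, 0.326] full [13.31, -1.25, 1.63] angz -0.0
```

>>> play_rows(offset=[[2.7,-0.25,0],[5.3,-0.5,0],[8,-0.75,0],[10.6,-1,0],[13.3,-1.25,0]], angular=[[0,0,0],[0,0,0],[0,0,0],[0,0,0],[0,0,0]], hand=[3.5,3.5,3.5,3.5,3.5])

```text
time: 22.4
eef_pos: [565.3, -11.3, 132.9]
orientation: [[-0.595, 0.804, 0.0], [0.804, 0.595, -0.0], [-0.0, 0.0, -1.0]]
force: [0.5, -0.3, -1.5]
opening: 39.7
finger_force: 50.8
```

>>> play_rows(offset=[[2.7,-0.25,0.5],[5.3,-0.5,1],[8,-0.75,2],[10.6,-1,3.5],[13.3,-1.25,5]], angular=[[0,0,0],[0,0,0],[0,0,0],[0,0,0],[0,0,0]], hand=[3.5,3.5,3.5,3.5,3.5])

```text
time: 22.9
eef_pos: [476.5, 88.2, 82.7]
orientation: [[-0.595, 0.804, 0.001], [0.804, 0.595, -0.0], [-0.001, 0.001, -1.0]]
force: [-0.4, 0.1, -1.6]
opening: 39.8
finger_force: 50.8
```

>>> play_rows(offset=[[0,0,0],[0,0,0],[0,0,0],[0,0,0],[0,0,0]], angular=[[0,0,0],[0,0,0],[0,0,0],[0,0,0],[0,0,0]], hand=[3.5,3.5,3.5,3.5,3.5])

```text
time: 23.4
eef_pos: [477.9, 86.9, 82.9]
orientation: [[-0.594, 0.804, 0.001], [0.804, 0.594, -0.0], [-0.001, 0.001, -1.0]]
force: [0.2, 0.4, -1.8]
opening: 39.9
finger_force: 50.8
```

```bash
python3 plan.py 475.7,88,30,126.5;python3 - <<'E'
from workcell import vision
from h import *
s=vision.snapshot("wrist")
f=s["frame"][:,:,::-1].copy()
for P in proj(s,cyl(34,10,10)+[475.7,88,0]): cv2.circle(f,tuple(np.int32(P)),0,(0,0,255),-1)
cv2.imwrite("pics/w5.png",f)
E
```

```text
t 23.4 tcp [477.9  86.9  82.9] a 126.4 F [ 0.2  0.4 -1.8] open 39.9 j [  1.  14. -26.  50.  -0.  54.]
475.7,88,30,126.5 offset/5 [0.043, -0.022, 1.058] full [0.22, -0.11, 5.29] angz -0.001
```

View pics/w5.png

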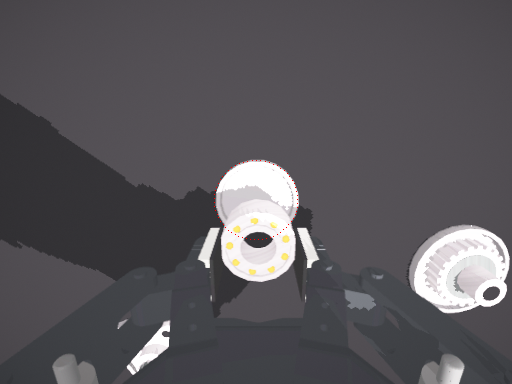

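Bearing held level, tray at (257,198) right under the tool. Lower.

>>> play_rows(offset=[[0.1,-0.05,1.3],[0.2,-0.1,2.6],[0.22,-0.1,3.9],[0.22,-0.1,4.8],[0.22,-0.1,5.3]], angular=[[0,0,0],[0,0,0],[0,0,0],[0,0,0],[0,0,0]], hand=[3.5,3.5,3.5,3.5,3.5])

```text
time: 23.95
eef_pos: [474.5, 88.4, 28.6]
orientation: [[-0.594, 0.804, -0.001], [0.804, 0.594, -0.0], [0.0, -0.001, -1.0]]
force: [-0.1, -0.0, -1.5]
opening: 39.8
finger_force: 50.8
```

>>> play_rows(offset=[[0,0,0.2],[0,0,0.4],[0,0,0.6],[0,0,0.6],[0,0,0.6]], angular=[[0,0,0],[0,0,0],[0,0,0],[0,0,0],[0,0,0]], hand=[3.5,3.5,3.5,3.5,3.5])

```text
time: 24.45
eef_pos: [474.9, 88.6, 23.6]
orientation: [[-0.595, 0.804, 0.0], [0.804, 0.595, -0.0], [-0.0, 0.0, -1.0]]
force: [0.7, -0.3, -2.3]
opening: 39.5
finger_force: 50.8
```

```bash
python3 plan.py
```

```text
t 24.45 tcp [474.9  88.6  23.6] a 126.5 F [ 0.7 -0.3 -2.3] open 39.5 j [  1.  18. -30.  42.  -0.  55.]
```

>>> play_rows(offset=[[0,0,0.07],[0,0,0.13],[0,0,0.19],[0,0,0.24],[0,0,0.26]], angular=[[0,0,0],[0,0,0],[0,0,0],[0,0,0],[0,0,0]], hand=[3.5,3.5,3.5,3.5,3.5])

```text
time: 24.95
eef_pos: [474.8, 88.6, 21.2]
orientation: [[-0.595, 0.804, 0.0], [0.804, 0.595, -0.0], [-0.0, 0.0, -1.0]]
force: [-2.4, 0.2, 6.4]
opening: 39.4
finger_force: 51.4
```

```bash
python3 plan.py
```

```text
t 24.95 tcp [474.8  88.6  21.2] a 126.5 F [-2.4  0.2  6.4] open 39.4 j [  1.  18. -30.  41.  -0.  55.]
```

>>> play_rows(offset=[[0,0,0],[0,0,0],[0,0,0],[0,0,0],[0,0,0]], angular=[[0,0,0],[0,0,0],[0,0,0],[0,0,0],[0,0,0]], hand=[4.1,4.4,4.8,5.2,5.6], grip_force=40)

```text
time: 25.45
eef_pos: [474.8, 88.6, 20.7]
orientation: [[-0.595, 0.804, 0.0], [0.804, 0.595, -0.0], [-0.0, 0.0, -1.0]]
force: [0.2, -0.1, 0.6]
opening: 56.5
finger_force: 0.0
```

>>> play_rows(offset=[[0,0,-0.5],[0,0,-2],[0,0,-5],[0,0,-8],[0,0,-11]], angular=[[0,0,0],[0,0,0],[0,0,0],[0,0,0],[0,0,0]], hand=[5.6,5.6,6,6,6])

```text
time: 25.95
eef_pos: [474.5, 88.7, 132.2]
orientation: [[-0.595, 0.804, -0.0], [0.804, 0.595, -0.0], [-0.0, -0.0, -1.0]]
force: [0.8, 0.2, 0.8]
opening: 60.1
finger_force: 0.0
```

```bash
python3 plan.py 550.4,356,100,193
```

```text
t 25.95 tcp [474.5  88.7 132.2] a 126.5 F [0.8 0.2 0.8] open 60.1 j [  1.  11. -22.  57.  -0.  55.]
550.4,356,100,193 offset/5 [1.698, 2.2, 0.322] full [8.49, 11.0, 1.61] angz -0.58
550.4,356,100,193 offset/5 [0.213, 2.771, 0.322] full [1.07, 13.85, 1.61] angz -0.58
```

>>> play_rows(offset=[[1.7,2.2,0.3],[3.4,4.4,0.6],[5.1,6.6,1],[6.8,8.8,1.3],[8.5,11,1.6]], angular=[[0,0,-0.116],[0,0,-0.232],[0,0,-0.348],[0,0,-0.464],[0,0,-0.58]], hand=[6,6,6,6,6])

```text
time: 26.45
eef_pos: [512.8, 223.5, 115.0]
orientation: [[-0.94, 0.342, 0.0], [0.342, 0.94, -0.0], [-0.0, 0.0, -1.0]]
force: [-0.3, 0.5, -0.8]
opening: 59.9
finger_force: 0.0
```

>>> play_rows(offset=[[0.2,2.8,0.3],[0.4,5.5,0.6],[0.6,8.3,1],[0.85,11.1,1.3],[1.07,13.85,1.6]], angular=[[0,0,-0.116],[0,0,-0.232],[0,0,-0.348],[0,0,-0.464],[0,0,-0.58]], hand=[6,6,6,6,6])

```text
time: 26.95
eef_pos: [550.7, 357.2, 98.8]
orientation: [[-0.973, -0.229, -0.0], [-0.229, 0.973, -0.0], [0.0, -0.0, -1.0]]
force: [-0.4, -0.5, -0.5]
opening: 60.2
finger_force: 0.0
```

>>> play_rows(offset=[[0,0,0],[0,0,0],[0,0,0],[0,0,0],[0,0,0]], angular=[[0,0,0],[0,0,0],[0,0,0],[0,0,0],[0,0,0]], hand=[6,6,6,6,6])

```text
time: 27.45
eef_pos: [550.6, 355.2, 99.1]
orientation: [[-0.975, -0.223, 0.0], [-0.223, 0.975, -0.0], [-0.0, -0.0, -1.0]]
force: [-0.0, -0.9, 0.7]
opening: 59.6
finger_force: 0.0
```

```bash
python3 plan.py 550.4,356,40,193 550.4,356,15,193;python3 - <<'E'
from workcell import vision
from h import *
s=vision.snapshot("wrist");pickle.dump(s,open("w6.pkl","wb"))
f=s["frame"][:,:,::-1].copy()
for P in proj(s,model("plate",[550.4,356,np.radians(13)])[1::2]): cv2.circle(f,tuple(np.int32(P)),2,(0,0,255),1)
t=vision.snapshot("top")["frame"][:,:,::-1]
t=cv2.resize(t[185:260,190:270],(512,480),interpolation=cv2.INTER_CUBIC)
cv2.imwrite("pics/w6.png",np.hstack([cv2.resize(f,(456,342)),cv2.resize(t,(342,342))]))
E
```

```text
t 27.45 tcp [550.6 355.2  99.1] a -167.1 F [-0.  -0.9  0.7] open 59.6 j [26. 31.  2. 61. -0. 13.]
550.4,356,40,193 offset/5 [0.0, 0.017, 1.183] full [0.0, 0.09, 5.91] angz -0.002
550.4,356,15,193 offset/5 [0.0, 0.0, 0.5] full [0.0, 0.0, 2.5] angz -0.0
```

View pics/w6.png

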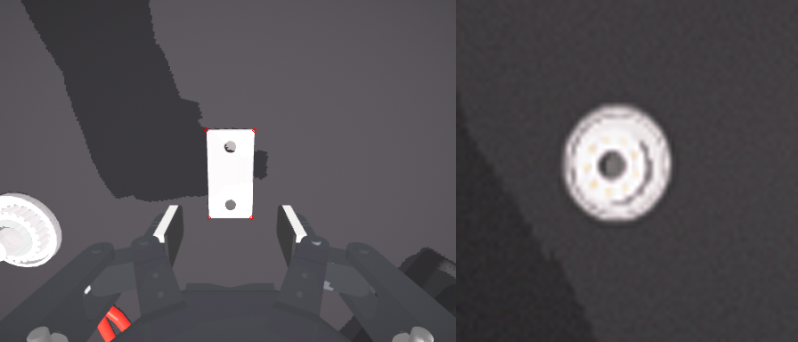

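>>> play_rows(offset=[[0,0.05,1.5],[0,0.05,3],[0,0.1,4.2],[0,0.1,5.2],[0,0.1,5.9]], angular=[[0,0,0],[0,0,0],[0,0,0],[0,0,0],[0,0,0]], hand=[6,6,6,5.6,5.2])

```text
time: 28.05
eef_pos: [550.0, 356.7, 38.8]
orientation: [[-0.975, -0.224, -0.001], [-0.224, 0.975, -0.001], [0.001, -0.0, -1.0]]
force: [0.3, -0.5, 0.2]
opening: 51.9
finger_force: 0.0
```

>>> play_rows(offset=[[0,0,0.7],[0,0,1.4],[0,0,2],[0,0,2.4],[0,0,2.6]], angular=[[0,0,0],[0,0,0],[0,0,0],[0,0,0],[0,0,0]], hand=[5.2,5.2,5.2,5.2,5.2])

```text
time: 28.55
eef_pos: [550.2, 357.0, 13.3]
orientation: [[-0.975, -0.224, -0.0], [-0.224, 0.975, -0.0], [0.0, -0.0, -1.0]]
force: [-0.2, 0.3, 0.5]
opening: 52.5
finger_force: 0.0
```

```bash
python3 plan.py 550.4,356,12,193
```

```text
t 28.55 tcp [550.2 357.   13.3] a -167.0 F [-0.2  0.3  0.5] open 52.5 j [26. 35. -4. 51. -0. 13.]
550.4,356,12,193 offset/5 [-0.0, -0.02, 0.026] full [-0.0, -0.1, 0.13] angz -0.001
```

>>> play_rows(offset=[[0,0,0.1],[0,0,0.2],[0,0,0.3],[0,0,0.3],[0,0,0.3]], angular=[[0,0,0],[0,0,0],[0,0,0],[0,0,0],[0,0,0]], hand=[5.2,5.2,5.2,5.2,5.2])

```text
time: 29.05
eef_pos: [550.4, 357.0, 10.9]
orientation: [[-0.975, -0.224, 0.0], [-0.224, 0.975, -0.0], [-0.0, -0.0, -1.0]]
force: [-0.0, -0.5, 0.3]
opening: 51.5
finger_force: 0.0
```

>>> play_rows(offset=[[0,0,0.05],[0,0,0.1],[0,0,0.15],[0,0,0.15],[0,0,0.15]], angular=[[0,0,0],[0,0,0],[0,0,0],[0,0,0],[0,0,0]], hand=[5.2,5.2,5.2,5.2,5.2])

```text
time: 29.55
eef_pos: [550.3, 357.0, 9.2]
orientation: [[-0.975, -0.224, -0.0], [-0.224, 0.975, -0.0], [0.0, -0.0, -1.0]]
force: [-0.3, -0.0, -0.8]
opening: 51.8
finger_force: 0.0
```

>>> play_rows(offset=[[0,0,-0.05],[0,0,-0.1],[0,0,-0.1],[0,0,-0.1],[0,0,-0.1]], angular=[[0,0,0],[0,0,0],[0,0,0],[0,0,0],[0,0,0]], hand=[5.2,5,4.8,4.5,4])

```text
time: 30.05
eef_pos: [550.7, 356.7, 10.8]
orientation: [[-0.975, -0.224, 0.001], [-0.224, 0.975, -0.001], [-0.001, -0.001, -1.0]]
force: [-0.1, -2.5, 4.3]
opening: 42.9
finger_force: 41.1
```

>>> play_rows(offset=[[0,0,0],[0,0,0],[0,0,0],[0,0,0],[0,0,0]], angular=[[0,0,0],[0,0,0],[0,0,0],[0,0,0],[0,0,0]], hand=[3.8,3.8,3.8,3.8,3.8], grip_force=60)

```text
time: 30.55
eef_pos: [550.7, 356.8, 10.9]
orientation: [[-0.975, -0.224, 0.001], [-0.224, 0.975, -0.0], [-0.001, -0.001, -1.0]]
force: [-1.1, -2.4, 6.2]
opening: 41.4
finger_force: 60.4
```

```bash
python3 plan.py
```

```text
t 30.55 tcp [550.7 356.8  10.9] a -167.1 F [-1.1 -2.4  6.2] open 41.4 j [26. 35. -4. 51. -0. 13.]
```

>>> play_rows(offset=[[0,0,-0.5],[0,0,-1.5],[0,0,-4],[0,0,-7.5],[0,0,-11.5]], angular=[[0,0,0],[0,0,0],[0,0,0],[0,0,0],[0,0,0]], hand=[3.8,3.8,3.8,3.8,3.8])

```text
time: 31.05
eef_pos: [549.0, 356.7, 125.1]
orientation: [[-0.974, -0.224, -0.003], [-0.224, 0.974, -0.001], [0.004, -0.0, -1.0]]
force: [1.2, -0.9, -3.5]
opening: 41.7
finger_force: 61.4
```

>>> play_rows(offset=[[0,0,-3],[0,0,-5],[0,0,-5],[0,0,-5],[0,0,-5]], angular=[[0,0,0],[0,0,0],[0,0,0],[0,0,0],[0,0,0]], hand=[3.8,3.8,3.8,3.8,3.8])

```text
time: 31.55
eef_pos: [549.2, 356.6, 173.2]
orientation: [[-0.974, -0.224, -0.003], [-0.224, 0.974, -0.001], [0.003, -0.001, -1.0]]
force: [0.6, 1.0, -4.3]
opening: 41.6
finger_force: 61.4
```

```bash
python3 plan.py 550,0,175,193 546,-290,175,216.6; cat > pw.py <<'E'
import sys
from workcell import vision
from h import *
s=vision.snapshot("wrist");pickle.dump(s,open(sys.argv[1]+".pkl","wb"))
f=s["frame"][:,:,::-1].copy()
for P in proj(s,model("pile",[546.3,-368.7,np.radians(36.6),43])[1::2]): cv2.circle(f,tuple(np.int32(P)),2,(0,0,255),1)
cv2.imwrite(f"pics/{sys.argv[1]}.png",f)
E
```

```text
t 31.55 tcp [549.2 356.6 173.2] a -167.0 F [ 0.6  1.  -4.3] open 41.6 j [26. 28.  9. 71.  0. 13.]
550,0,175,193 offset/5 [0.793, -3.477, -0.018] full [3.96, -17.38, -0.09] angz -0.0
550,0,175,193 offset/5 [0.794, -3.477, -0.018] full [3.97, -17.38, -0.09] angz -0.0
546,-290,175,216.6 offset/5 [0.691, -2.817, 0.0] full [3.46, -14.08, 0.0] angz -0.206
546,-290,175,216.6 offset/5 [1.253, -2.616, 0.0] full [6.26, -13.08, 0.0] angz -0.206
```

>>> play_rows(offset=[[0.8,-3.5,0],[1.6,-7,0],[2.4,-10.4,0],[3.2,-13.9,0],[4,-17.4,0]], angular=[[0,0,0],[0,0,0],[0,0,0],[0,0,0],[0,0,0]], hand=[3.8,3.8,3.8,3.8,3.8])

```text
time: 32.05
eef_pos: [549.0, 177.0, 173.2]
orientation: [[-0.974, -0.225, -0.003], [-0.225, 0.974, -0.001], [0.003, 0.0, -1.0]]
force: [1.0, -0.2, -2.7]
opening: 41.7
finger_force: 61.6
```

>>> play_rows(offset=[[0.8,-3.5,0],[1.6,-7,0],[2.4,-10.4,0],[3.2,-13.9,0],[4,-17.4,0]], angular=[[0,0,0],[0,0,0],[0,0,0],[0,0,0],[0,0,0]], hand=[3.8,3.8,3.8,3.8,3.8])

```text
time: 32.55
eef_pos: [549.1, -1.3, 173.5]
orientation: [[-0.975, -0.224, -0.003], [-0.224, 0.975, 0.0], [0.003, 0.001, -1.0]]
force: [1.0, 0.4, -3.3]
opening: 41.6
finger_force: 61.6
```

>>> play_rows(offset=[[0.7,-2.8,0],[1.4,-5.6,0],[2.1,-8.4,0],[2.8,-11.3,0],[3.46,-14.1,0]], angular=[[0,0,-0.041],[0,0,-0.082],[0,0,-0.124],[0,0,-0.165],[0,0,-0.206]], hand=[3.8,3.8,3.8,3.8,3.8])

```text
time: 33.05
eef_pos: [547.1, -146.0, 173.3]
orientation: [[-0.907, -0.42, -0.003], [-0.42, 0.907, 0.001], [0.002, 0.003, -1.0]]
force: [0.4, 0.2, -3.5]
opening: 41.9
finger_force: 61.6
```

>>> play_rows(offset=[[1.25,-2.6,0],[2.5,-5.2,0],[3.8,-7.8,0],[5,-10.5,0],[6.26,-13.1,0]], angular=[[0,0,-0.041],[0,0,-0.082],[0,0,-0.124],[0,0,-0.165],[0,0,-0.206]], hand=[3.8,3.8,3.8,3.8,3.8])

```text
time: 33.55
eef_pos: [545.4, -291.0, 173.1]
orientation: [[-0.802, -0.597, -0.003], [-0.597, 0.802, 0.002], [0.001, 0.003, -1.0]]
force: [0.4, 0.3, -1.4]
opening: 41.5
finger_force: 61.6
```

>>> play_rows(offset=[[0,0,0],[0,0,0],[0,0,0],[0,0,0],[0,0,0]], angular=[[0,0,0],[0,0,0],[0,0,0],[0,0,0],[0,0,0]], hand=[3.8,3.8,3.8,3.8,3.8])

```text
time: 34.05
eef_pos: [546.4, -289.4, 175.2]
orientation: [[-0.802, -0.597, -0.0], [-0.597, 0.802, 0.0], [0.0, 0.0, -1.0]]
force: [0.3, -0.6, -3.1]
opening: 41.8
finger_force: 61.7
```

```bash
python3 pw.py w7; python3 plan.py 546.3,-368.7,130,216.6
```

```text
t 34.1 tcp [ 546.5 -289.6  175.4] a -143.4 F [-0.1  0.5 -3.3] open 41.8 j [-35.  24.   3.  68.  -0. -72.]
546.3,-368.7,130,216.6 offset/5 [0.947, -1.268, 0.907] full [4.74, -6.34, 4.54] angz 0.0
```

View pics/w7.png

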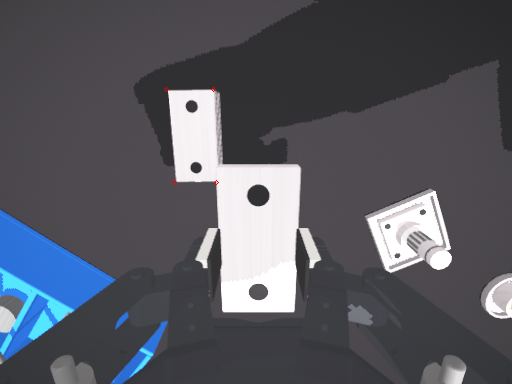

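```bash
python3 - <<'E'
import pickle,cv2
f=pickle.load(open("w7.pkl","rb"))["frame"][:,:,::-1]
cv2.imwrite("pics/c7.png",cv2.resize(f[80:195,150:250],(500,575),interpolation=cv2.INTER_CUBIC))
E
```

```text
(no output)
```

View pics/c7.png

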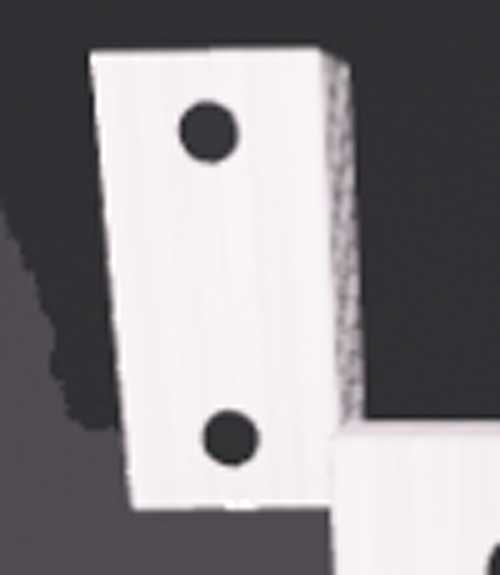

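```bash
python3 - <<'E'
from h import *
from workcell import telemetry
s=pickle.load(open("w7.pkl","rb"))
def ft(px,z0,q0,fixz):
    px=np.array(px,float); C=box(90,44,0,0)[::2]
    def P(q): c,n=np.cos(q[2]),np.sin(q[2]); return C@np.array([[c,n,0],[-n,c,0],[0,0,1]])+[q[0],q[1],z0 if fixz else q[3]]
    pr=proj(s,P(q0)); idx=[int(np.argmin(np.hypot(*(pr-p).T))) for p in px]
    r=least_squares(lambda q:(proj(s,P(q))[idx]-px).ravel(),q0,x_scale=[1,1,.02,5]); q=r.x
    return idx,np.round([q[0],q[1],np.degrees(q[2]),q[3]],1),np.round(r.fun,1)
cr=lambda l:[((a+.5)/5-.5+150,(b+.5)/5-.5+80) for a,b in l]
pile=cr([(90,51),(320,47),(131,509),(345,509)])
for z in(39,43,47): print("pile fixz",z,ft(pile,z,[546.3,-368.7,.64,z],True))
print("pile",ft(pile,0,[546.3,-368.7,.64,43.],False))
p=telemetry.state()["eef_pos"]; print(p)
plate=[(217,165),(300,165),(221,312),(296,312)]
print("plate",ft(plate,p[2]-.9,[p[0],p[1],.64,0],True))
print("plate",ft(plate,0,[p[0],p[1],.64,p[2]],False))
E
```

```text
pile fixz 39 ([0, 1, 2, 3], array([ 545.7, -368.7,   37.1,   39. ]), array([-0.1, -0. ,  0.1,  0.1,  0.3,  0.1, -0.3, -0.2]))
pile fixz 43 ([0, 1, 2, 3], array([ 545. , -368.1,   37.1,   43. ]), array([-0.4, -0.6,  0.4, -0.5,  0. ,  0.9, -0. ,  0.5]))
pile fixz 47 ([0, 1, 2, 3], array([ 544.2, -367.5,   37. ,   47. ]), array([-0.8, -1.3,  0.8, -1.1, -0.3,  1.6,  0.3,  1.3]))
pile ([0, 1, 2, 3], array([ 545.6, -368.6,   37.1,   39.5]), array([-0.1, -0.1,  0.1,  0. ,  0.3,  0.2, -0.3, -0.1]))
[ 546.47681864 -289.56121023  175.37495757]
plate ([0, 1, 2, 3], array([ 545.4, -289.5,   36.7,    0. ]), array([-1.6,  0.5,  1.6,  0.5,  1.4, -0.7, -1.4, -0.7]))
plate ([0, 1, 2, 3], array([ 545.2, -289.6,   36.7,  175.1]), array([-1.8,  0.3,  1.8,  0.2,  1.2, -0.3, -1.3, -0.4]))
```

```bash
python3 plan.py 546.6,-368.7,100,217 546.6,-368.7,60,217
```

```text
t 34.1 tcp [ 546.5 -289.6  175.4] a -143.4 F [-0.1  0.5 -3.3] open 41.8 j [-35.  24.   3.  68.  -0. -72.]
546.6,-368.7,100,217 offset/5 [0.942, -1.272, 1.507] full [4.71, -6.36, 7.54] angz -0.006
546.6,-368.7,60,217 offset/5 [0.0, 0.0, 0.8] full [0.0, 0.0, 4.0] angz -0.0
```

>>> play_rows(offset=[[0.9,-1.3,1.5],[1.9,-2.5,3],[2.8,-3.8,4.5],[3.8,-5.1,6],[4.71,-6.36,7.5]], angular=[[0,0,-0.002],[0,0,-0.004],[0,0,-0.006],[0,0,-0.006],[0,0,-0.006]], hand=[3.8,3.8,3.8,3.8,3.8])

```text
time: 34.6
eef_pos: [545.8, -371.3, 98.2]
orientation: [[-0.8, -0.6, -0.001], [-0.6, 0.8, 0.001], [0.0, 0.001, -1.0]]
force: [0.7, 0.4, -3.5]
opening: 41.8
finger_force: 61.7
```

>>> play_rows(offset=[[0,0,0.8],[0,0,1.6],[0,0,2.4],[0,0,2.9],[0,0,3.2]], angular=[[0,0,0],[0,0,0],[0,0,0],[0,0,0],[0,0,0]], hand=[3.8,3.8,3.8,3.8,3.8])

```text
time: 35.1
eef_pos: [546.5, -368.9, 68.0]
orientation: [[-0.799, -0.601, -0.0], [-0.601, 0.799, 0.0], [0.0, 0.0, -1.0]]
force: [0.6, -0.2, -2.2]
opening: 41.9
finger_force: 61.7
```

>>> play_rows(offset=[[0,0,0],[0,0,0],[0,0,0],[0,0,0],[0,0,0]], angular=[[0,0,0],[0,0,0],[0,0,0],[0,0,0],[0,0,0]], hand=[3.8,3.8,3.8,3.8,3.8])

```text
time: 35.6
eef_pos: [546.6, -369.7, 68.6]
orientation: [[-0.8, -0.601, 0.0], [-0.601, 0.8, -0.0], [-0.0, -0.001, -1.0]]
force: [-0.1, 0.1, -2.9]
opening: 41.7
finger_force: 61.7
```

```bash
python3 pw.py w8; python3 plan.py 546.6,-368.7,58,217
```

```text
t 35.65 tcp [ 546.5 -369.6   68.5] a -143.1 F [-0.2 -0.  -2.6] open 41.7 j [-41.  32.   0.  58.  -0. -78.]
546.6,-368.7,58,217 offset/5 [-0.013, 0.014, 0.211] full [-0.06, 0.07, 1.05] angz -0.002
```

View pics/w8.png

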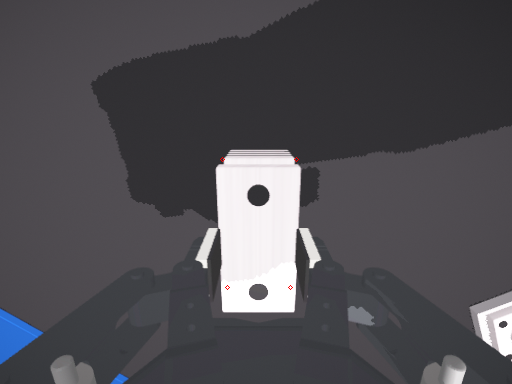

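>>> play_rows(offset=[[0,0,0.3],[-0.03,0.05,0.6],[-0.05,0.07,0.9],[-0.05,0.07,1.1],[-0.05,0.07,1.1]], angular=[[0,0,0],[0,0,0],[0,0,0],[0,0,0],[0,0,0]], hand=[3.8,3.8,3.8,3.8,3.8])

```text
time: 36.15
eef_pos: [546.1, -368.4, 56.6]
orientation: [[-0.8, -0.601, -0.001], [-0.601, 0.8, 0.001], [0.0, 0.001, -1.0]]
force: [-0.1, 0.6, -3.4]
opening: 41.5
finger_force: 61.7
```

>>> play_rows(offset=[[0,0,0.1],[0,0,0.2],[0,0,0.3],[0,0,0.4],[0,0,0.4]], angular=[[0,0,0],[0,0,0],[0,0,0],[0,0,0],[0,0,0]], hand=[3.8,3.8,3.8,3.8,3.8])

```text
time: 36.65
eef_pos: [546.3, -368.6, 53.1]
orientation: [[-0.8, -0.601, -0.0], [-0.601, 0.8, 0.0], [0.0, 0.0, -1.0]]
force: [-0.0, 0.7, -3.0]
opening: 41.5
finger_force: 61.7
```

```bash
python3 plan.py 546.6,-368.7,51,217
```

```text
t 36.65 tcp [ 546.3 -368.6   53.1] a -143.1 F [-0.   0.7 -3. ] open 41.5 j [-41.  33.  -1.  56.  -0. -78.]
546.6,-368.7,51,217 offset/5 [-0.004, -0.005, 0.043] full [-0.02, -0.02, 0.21] angz -0.002
```

>>> play_rows(offset=[[0,0,0.05],[0,0,0.1],[0,0,0.15],[0,0,0.15],[0,0,0.15]], angular=[[0,0,0],[0,0,0],[0,0,0],[0,0,0],[0,0,0]], hand=[3.8,3.8,3.8,3.8,3.8])

```text
time: 37.15
eef_pos: [546.4, -368.7, 51.8]
orientation: [[-0.8, -0.601, 0.0], [-0.601, 0.8, -0.0], [0.0, -0.0, -1.0]]
force: [-0.1, -0.1, -3.2]
opening: 41.6
finger_force: 61.7
```

```bash
python3 plan.py
```

```text
t 37.15 tcp [ 546.4 -368.7   51.8] a -143.1 F [-0.1 -0.1 -3.2] open 41.6 j [-41.  33.  -1.  56.  -0. -78.]
```

>>> play_rows(offset=[[0,0,0.05],[0,0,0.1],[0,0,0.15],[0,0,0.15],[0,0,0.15]], angular=[[0,0,0],[0,0,0],[0,0,0],[0,0,0],[0,0,0]], hand=[3.8,3.8,3.8,3.8,3.8])

```text
time: 37.65
eef_pos: [546.4, -368.7, 50.3]
orientation: [[-0.8, -0.601, -0.0], [-0.601, 0.8, -0.0], [0.0, -0.0, -1.0]]
force: [0.3, 0.1, -4.9]
opening: 41.5
finger_force: 61.7
```

```bash
python3 plan.py
```

```text
t 37.65 tcp [ 546.4 -368.7   50.3] a -143.1 F [ 0.3  0.1 -4.9] open 41.5 j [-41.  33.  -1.  56.  -0. -78.]
```

>>> play_rows(offset=[[0,0,0.05],[0,0,0.1],[0,0,0.15],[0,0,0.15],[0,0,0.15]], angular=[[0,0,0],[0,0,0],[0,0,0],[0,0,0],[0,0,0]], hand=[3.8,3.8,3.8,3.8,3.8])

```text
time: 38.15
eef_pos: [546.5, -368.8, 49.9]
orientation: [[-0.8, -0.601, 0.001], [-0.601, 0.8, -0.001], [-0.0, -0.001, -1.0]]
force: [-2.9, 2.0, 4.8]
opening: 41.4
finger_force: 62.6
```

```bash
python3 plan.py
```

```text
t 38.15 tcp [ 546.5 -368.8   49.9] a -143.1 F [-2.9  2.   4.8] open 41.4 j [-41.  33.  -1.  56.  -0. -78.]
```

>>> play_rows(offset=[[0,0,0],[0,0,0],[0,0,0],[0,0,0],[0,0,0]], angular=[[0,0,0],[0,0,0],[0,0,0],[0,0,0],[0,0,0]], hand=[4.3,4.5,4.9,5.4,6], grip_force=40)

```text
time: 38.65
eef_pos: [546.5, -368.8, 48.6]
orientation: [[-0.8, -0.601, 0.0], [-0.601, 0.8, -0.0], [0.0, -0.0, -1.0]]
force: [0.0, 0.2, -0.9]
opening: 60.2
finger_force: 0.0
```

>>> play_rows(offset=[[0,0,-0.5],[0,0,-2],[0,0,-5],[0,0,-8],[0,0,-12]], angular=[[0,0,0],[0,0,0],[0,0,0],[0,0,0],[0,0,0]], hand=[6,6,6,6,6])

```text
time: 39.15
eef_pos: [545.6, -368.1, 168.8]
orientation: [[-0.8, -0.601, -0.002], [-0.601, 0.8, 0.002], [0.001, 0.003, -1.0]]
force: [0.5, -0.2, 0.7]
opening: 60.1
finger_force: 0.0
```

>>> play_rows(offset=[[1,2,-1],[2,4,-2],[3,6,-3],[4,8,-4],[4,8,-4]], angular=[[0,0,0],[0,0,0],[0,0,0],[0,0,0],[0,0,0]], hand=[6,6,6,6,6])

```text
time: 39.65
eef_pos: [465.1, -328.0, 211.1]
orientation: [[-0.8, -0.6, 0.001], [-0.6, 0.8, -0.001], [-0.0, -0.002, -1.0]]
force: [0.7, -0.1, -0.1]
opening: 60.2
finger_force: 0.0
```

```bash
python3 plan.py; python3 - <<'E'
from workcell import vision
from h import *
t=vision.snapshot("scene")["frame"][:,:,::-1]; w=vision.snapshot("wrist")["frame"][:,:,::-1]
cv2.imwrite("pics/f.png",np.hstack([cv2.resize(w,(400,300)),cv2.resize(t[60:300,100:460],(400,267),interpolation=cv2.INTER_CUBIC)]) if 0 else np.hstack([cv2.resize(w,(400,300)),cv2.resize(t,(400,300))]))
u=vision.snapshot("top")["frame"][:,:,::-1]
cv2.imwrite("pics/g.png",cv2.resize(u[75:280,100:440],(800,482),interpolation=cv2.INTER_CUBIC))
E
```

```text
t 39.65 tcp [ 465.1 -328.   211.1] a -143.1 F [ 0.7 -0.1 -0.1] open 60.2 j [-43.  18.  -2.  71.  -0. -80.]
```

View pics/f.png

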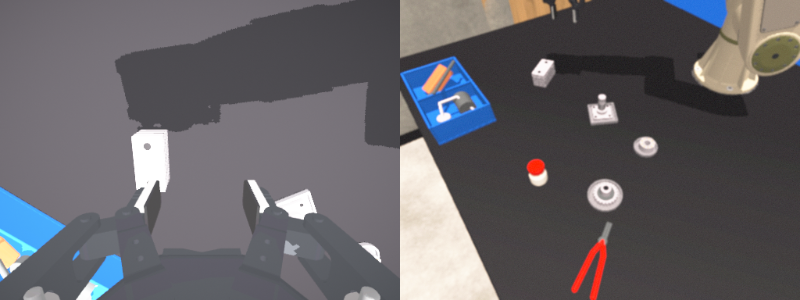

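View pics/g.png

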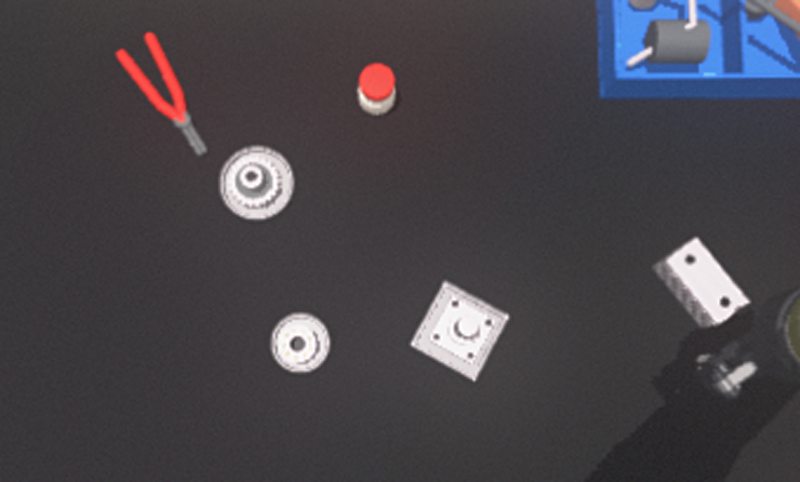

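All four parts are placed: the shaft at (460,330), gear at (257,183), bearing at (300,343), and the plate on the pile at (700,280). The plate's edges line up with the pile, and the jar and pliers haven't moved.

```bash
python3 -c "
from workcell import ctrl; print(ctrl.job_done())"
```

```text
the job is handed in; nothing more can be done
None
```

The job is handed in: the shaft, gear and bearing are each in their tray and the plate is on the pile, all set down before release and done in the order asked, in about 40 s of robot time; the jar and pliers were left alone.

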